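Set the transport click and close the carton

ROBOT

A 7-joint arm with a two-finger parallel gripper is mounted at the origin on the work surface. World frame = base frame: x ahead of the robot, y to its left, z up, the work surface at z = 0. Lengths are in m, angles in rad, forces in N, time in s.
With the tool pointing down it reaches from about 0.4 to 0.875 m from the base axis. Payload 4.4 kg.
Tool frame: the origin (TCP) lies midway between the tips of the shut fingers; the grasp point (between the pads) lies 19 mm behind it; z points along the fingers, y is the line along which they close (so a half turn about z gives the same grasp; the last joint's range is limited). The gripper opens to 85 mm and grips with 20 to 120 N. Pads are 22 mm wide; open, the fingers measure 114 mm over their backs; the gripper's body (76 mm by 85 mm) begins 54 mm behind the grasp point. The pads swing forward as they close: fully open they stand 13 mm farther back than shut.
Start: joints at [-1.373, 0.628, 0.038, 1.517, -0.027, 0.996, -0.02], TCP at [0.169, 0.628, 0.231] pointing down, gripper open.
Joint ranges: [-3.06, 3.06], [-0.37, 2.12], [-1.25, 1.32], [0.18, 2.47], [-1.1, 4.24], [0.23, 1.98], [-2.94, 2.94]. Speed limits (rad/s): [2.57, 2.57, 3.14, 3.14, 3.14, 3.14, 3.14].

INTERFACE

Orientations are given as a 3x3 rotation matrix whose columns are the frame's x, y, z axes.
In Python, from rig import bot gives the robot as it stands.
- The arm moves only by the tool play_rows, never from a script. Its argument "rows" is a list of rows, each a list of 7 numbers: the shift along the world's x, y, z in cm, then the turn, a rotation vector about the world's x, y, z in rad, then the finger opening in cm, from 0 to 8.54. A call has 1 to 10 rows; each row shifts and turns the commanded pose from where the row before left it; what a row does not reach is not made up. A row lasts 1/10 s, in which the tool goes at most 50 mm and 8.59 degrees, less where a joint would pass 70% of its speed; a pose out of reach is approached as far as the arm can. A call is refused whole if a number of a shift passes 5 or a number of a turn 0.15, either way. A call with a gripper value outside its range is refused whole. The fingers move at their own pace and stop on an object; "newtons" is the grip in N (left out, the last holds). Time passes only in rows, so rows that do not move let the fingers close. It gives the time, the measured TCP pose, the force, the opening and the grip force at its end, in the units of the state.
- bot.read_state(): the state, without advancing time (a new reading comes with each control period).
- bot.grab_frame(name): name is "scene" or "top" or "wrist"; returns a dict with "frame" (384x512x3 uint8, red, green, blue), "fx", "fy", "cx", "cy" (pixels), "pose" (4x4, takes a point from camera to world coordinates). Camera axes: x right, y up, looking along -z (the intrinsics and any distortion apply to the point x, -y, -z); pixel columns grow to the right and rows downward; lengths in m; the calibration is good to about 2 mm. A picture is of the moment at which its call begins. There is no depth.
- bot.sign_off(): hands the job in; it is judged then, once.
Trained networks look in a picture, given as the dict that the camera call returned (one of the last four; its "shot" number tells which), for a name from the list of things; names that differ only in an ending like _2 or _b are one class to them, and where a whole thing is asked for, a point or a joint stands for the part that bears it (a point fixed in the world has none). Each returns a list of dicts, best first, with "conf" (0 to 1); they miss things now and then, are a little off and sometimes report something else, mostly with a low value. They report only what shows in the picture. A call takes as long as a camera call.
- bot.look_for(thing, picture): "at" ([x, y, z] in m, in world coordinates, good to about 4 mm: the middle of the surface that is visible of it).
The state is a dict: "time": time; "joint_pos": joint angles; "qvel": joint speeds; "joint_torque": joint torques, N m; "position": TCP position; "eef_rot": TCP orientation; "force": force on the tool from outside, world axes, zero at the start; "ft_torque": the same for the moment, N m; "grip_width": finger opening in m; "finger_force": force on a finger pad.
Only numpy, scipy, OpenCV 4.12 (cv2) and the standard library are available. Lean on these libraries where they do the work, as an engineer would, in place of code of your own. Each camera call takes 0.05 s, during which the arm holds its last target. There are 200 camera calls.

TASK

Make the lamp attenuator ready for shipping: with the orange peg, turn its blank black selector anticlockwise (seen from above) all the way to its end stop, then clockwise to exactly the third click from the stop, which is its transport setting, and leave it resting there. Then close the carton over it: fold the white-lined inner flap down flat first, and the longer brown flap down flat over it. Leave the other things on the table where they are.

Things in the scene. Friction and masses are not known exactly. Their poses are not given: they have to be found in the camera images.
- carton: Open cardboard carton fixed to the table, 210 x 210 mm outside, walls 4 mm thick and 112 mm high (the +y wall 117 mm); the origin is the centre of its underside, its z is up. Its two flaps are hinged along the top edges of its -y wall (inner flap, white) and +y wall (outer flap, brown), in the carton's own axes.
- selector_axis (a point): On the selector's turning axis (vertical), at the top face of the black disc. The attenuator is a fixed dark grey box, 110 x 110 mm and 45 mm high; its selector is a blank black disc of 88 mm diameter, 8 mm thick, with a 20 mm silver hub standing 8 mm above the disc at its centre. Turned anyhow in the carton.
- peg (a point): Middle of the exposed height of the orange finger peg that stands upright on the selector disc, 36 mm from the axis: 12 mm diameter, standing 22 mm above the disc's top face (this point is 11 mm above that face), so its top is about 97 mm above the table, below the carton's rim. It turns with the disc.
- selector (a joint): Angle of the selector in rad, 0 at its end stop, growing clockwise seen from above, up to 3.05. It rests at the stop (0) and then at a click every 0.436 rad (25 degrees): the third is 1.309. Spring detent: about 3 to 5 N at the peg; past half-way it snaps on to the next click and stays. Starts at the fourth, fifth or sixth click.
- inner_flap (a joint): Opening angle of the white inner flap in rad: 0 folded flat, pi/2 upright, starts at 2.2 to 2.6 leaning outwards, at most 2.75. The stiff hinge stays where it is left (about 0.5 N at the free edge moves it).
- outer_flap (a joint): Opening angle of the brown outer flap in rad, likewise.
- inner_hinge (a point): Middle of the inner flap's hinge line (114 mm above the table, along the carton's x). The flap is 198 mm wide along the hinge, 100 mm from hinge to free edge, 4 mm thick.
- outer_hinge (a point): Middle of the outer flap's hinge line (119 mm above the table, along the carton's x). The flap is 206 mm wide along the hinge, 140 mm from hinge to free edge, 4 mm thick.
- inner_edge (a point): Middle of the inner flap's free edge; moves with the flap.
- outer_edge (a point): Middle of the outer flap's free edge; moves with the flap.
- ring_gauge_mid (a point): Bystander, leave it in place: steel ring gauge, 60 mm across, 20 mm high; the point is at its middle.
- lens_bottle_mid (a point): Bystander, leave it in place: amber lens-fluid bottle, 40 mm across, 85 mm tall; the point is at its middle.
- tape_roll_mid (a point): Bystander, leave it in place: yellow tape roll, 84 mm across, 25 mm high; the point is at its middle.
- driver_mid (a point): Bystander, leave it in place: screwdriver, 150 mm long; the point is at its middle.
- sample_disc_mid (a point): Bystander, leave it in place: brass disc, 56 mm across, 10 mm thick; the point is at its middle.
- eyepiece_mid (a point): Bystander, leave it in place: black eyepiece, 34 mm across, 50 mm tall; the point is at its middle.
- gauge_set_mid (a point): Bystander, leave it in place: wooden tray of gauge blocks, 100 x 140 mm, about 36 mm high; the point is at its middle.

How it is judged:
By the outcome, as a careful person would: the job done as asked, in the order asked, and still so for the second after the job is handed in, with the robot touching nothing.
It also fails if it takes over 72 s, if anything falls off the work surface, if the arm or the gripper's body presses on something with over 40 N, if the wrist force passes 120 N, or if a joint passes its speed limit or range.

## Working session

There is one attempt and no reset: what is moved stays moved. The work goes in short steps, Python scripts to look and compute and a tool call to move; the robot and the scene stay as the last step left them, time stands still between calls to the robot, and variables do not carry over. Pictures are saved under pics/ and viewed, at most 10 in all, crops included, and the job is handed in when it is done.

Besides the shell and the picture viewer there is one more tool, called after "Request:" as name([rows], argument=value, ...), one row to a line, values as JSON. play_rows: Moves the arm, as the interface text tells. Its arguments: {"type":"object","properties":{"rows":{"type":"array","items":{"type":"array","items":{"type":"number"}}},"newtons":{"type":"number"}},"required":["rows"]}

```bash
mkdir -p pics; cat > h.py <<'E'
import numpy as np, cv2
from rig import bot
def save(p,n): cv2.imwrite('pics/'+n+'.png',p['frame'][:,:,::-1])
def ray(p,u,v,z):
    d=np.array([(u-p['cx'])/p['fx'],-(v-p['cy'])/p['fy'],-1]); T=p['pose']; d=T[:3,:3]@d; o=T[:3,3]
    return o+d*(z-o[2])/d[2]
def proj(p,x):
    T=p['pose']; c=T[:3,:3].T@(np.array(x)-T[:3,3]); return p['cx']+p['fx']*c[0]/-c[2], p['cy']-p['fy']*c[1]/-c[2]
E
python3 - <<'E'
from h import *
np.set_printoptions(precision=3,suppress=True)
s=bot.read_state(); print(s['time'],s['position'],s['eef_rot'])
for n in ['scene','top']:
    p=bot.grab_frame(n); save(p,n+'1'); print(n,p['pose'],p['fx'],p['cx'],p['cy'],list(p))
    for t in ['carton','selector_axis','peg','inner_hinge','outer_hinge','inner_edge','outer_edge','lens_bottle_mid','tape_roll_mid','gauge_set_mid','eyepiece_mid','driver_mid','ring_gauge_mid','sample_disc_mid']:
        r=bot.look_for(t,p); print(t,[(np.round(x['at'],3),round(x['conf'],2)) for x in r[:2]])
E
```

```text
0.0 [0.169 0.627 0.23 ] [[-0.965  0.261 -0.   ]
 [ 0.261  0.965 -0.002]
 [-0.    -0.002 -1.   ]]
scene [[ 0.179 -0.703  0.688  1.274]
 [ 0.984  0.128 -0.126 -0.143]
 [ 0.     0.699  0.715  0.846]
 [ 0.     0.     0.     1.   ]] 400.89918779794306 253.3911424021907 188.20570274071568 ['frame', 'fx', 'fy', 'cx', 'cy', 'pose', 'shot']
carton [(array([ 0.567, -0.059,  0.109]), 0.96)]
selector_axis [(array([ 0.56 , -0.079,  0.06 ]), 0.83)]
peg [(array([ 0.547, -0.075,  0.074]), 0.74)]
inner_hinge [(array([ 0.563, -0.057,  0.107]), 0.94), (array([0.549, 0.407, 0.046]), 0.29)]
outer_hinge [(array([ 0.564, -0.06 ,  0.108]), 0.96)]
inner_edge [(array([ 0.545, -0.211,  0.145]), 0.82)]
outer_edge [(array([0.59 , 0.079, 0.177]), 0.58)]
lens_bottle_mid [(array([0.548, 0.405, 0.045]), 0.87)]
tape_roll_mid [(array([ 0.718, -0.302,  0.017]), 0.77), (array([ 0.636, -0.446,  0.023]), 0.31)]
gauge_set_mid [(array([ 0.635, -0.448,  0.025]), 0.88)]
eyepiece_mid [(array([0.706, 0.293, 0.042]), 0.56), (array([ 0.544, -0.21 ,  0.145]), 0.46)]
driver_mid [(array([ 0.421, -0.458,  0.016]), 0.5)]
ring_gauge_mi
[... 342 characters left out ...]
(array([ 0.559, -0.043,  0.128]), 0.84)]
selector_axis [(array([ 0.544, -0.076,  0.06 ]), 0.69)]
peg [(array([ 0.54 , -0.074,  0.076]), 0.71), (array([0.576, 0.082, 0.178]), 0.48)]
inner_hinge [(array([ 0.558, -0.038,  0.129]), 0.75)]
outer_hinge [(array([ 0.564, -0.041,  0.124]), 0.58)]
inner_edge [(array([ 0.525, -0.209,  0.146]), 0.68)]
outer_edge [(array([0.575, 0.082, 0.18 ]), 0.71)]
lens_bottle_mid [(array([0.533, 0.4  , 0.056]), 0.56)]
tape_roll_mid [(array([ 0.713, -0.301,  0.024]), 0.68)]
gauge_set_mid [(array([ 0.616, -0.449,  0.025]), 0.77)]
eyepiece_mid []
driver_mid [(array([ 0.412, -0.457,  0.023]), 0.53)]
ring_gauge_mid [(array([0.362, 0.347, 0.023]), 0.68)]
sample_disc_mid []
```

```bash
python3 -c "
import cv2
a=cv2.imread('pics/top1.png');cv2.imwrite('pics/top1c.png',cv2.resize(a[80:260,160:400],None,fx=3.3,fy=3.3,interpolation=cv2.INTER_CUBIC))"
```

```text
(no output)
```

View pics/scene1.png

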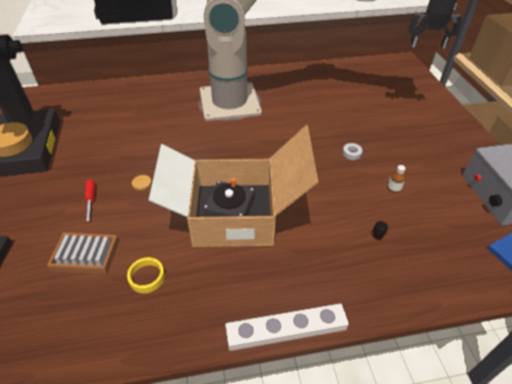

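View pics/top1c.png

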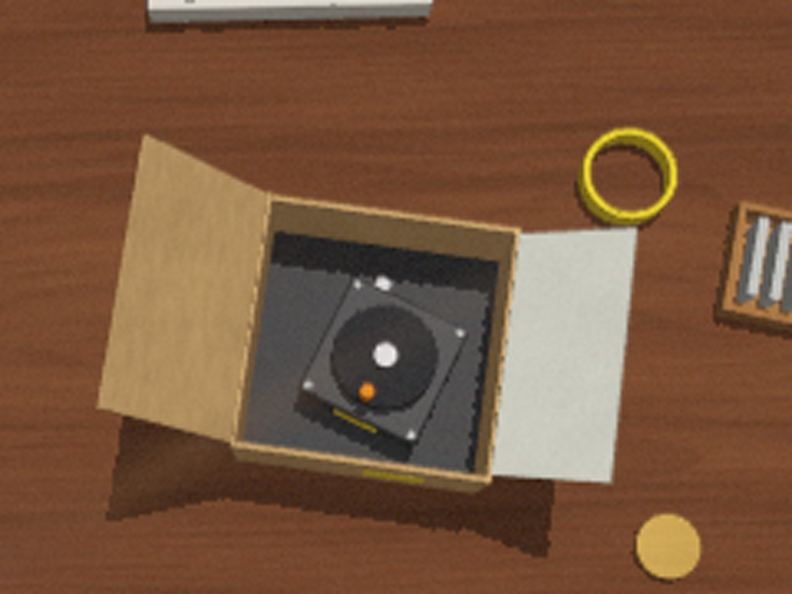

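The scene view shows the open carton ahead of the arm, white flap at -y and brown flap at +y, with bystanders well clear. In the top crop the hub is at (385,355), the peg at (367,391), the rim corners at (270,195), (518,230), (492,482) and (235,455), and the free edges at (145,135)-(98,408) and (636,228)-(611,482).

```bash
python3 - <<'E'
from h import *
np.set_printoptions(precision=4,suppress=True)
p=bot.grab_frame('top')
R=lambda u,v,z: ray(p,160+u/3.3,80+v/3.3,z)
h=R(385,355,.083);g=R(367,391,.097);d=(g-h)[:2]
print('hub',h,'peg',g,np.hypot(*d),np.degrees(np.arctan2(d[1],d[0])))
c=[R(270,195,.117),R(518,230,.112),R(492,482,.112),R(235,455,.117)]
for x in c: print(x)
C=np.mean(c,0);print('centre',C)
print([np.hypot(*(c[i]-c[i-1])[:2]) for i in range(4)])
v=(c[0]-c[3]);print('xaxis yaw',np.degrees(np.arctan2(v[1],v[0])));v=(c[1]-c[2]);print(np.degrees(np.arctan2(v[1],v[0])))
# flap angle fit: free edge pix
for nm,pix,L,hz,sgn in [('in',[(636,228),(611,482)],.1,.114,-1),('out',[(145,135),(98,408)],.14,.119,1)]:
    for a in np.arange(2.1,2.8,.1):
        z=hz+L*np.sin(a); e=(R(*pix[0],z)+R(*pix[1],z))/2
        th=np.radians(-7.);n=np.array([-np.sin(th),np.cos(th)])
        print(nm,round(a,2),e,'dist',(e[:2]-C[:2])@n*sgn,'exp',.103-L*np.cos(a))
s=bot.grab_frame('scene')
for q in (h,g): print(proj(s,q))
E
```

```text
hub [ 0.5407 -0.0739  0.083 ] peg [ 0.5087 -0.0576  0.097 ] 0.03592172550226465 152.87443028048773
[0.6697 0.0185 0.117 ]
[ 0.6374 -0.1841  0.112 ]
[ 0.4316 -0.154   0.112 ]
[0.4564 0.0494 0.117 ]
centre [ 0.5488 -0.0675  0.1145]
[np.float64(0.2155374582567071), np.float64(0.20514201995809522), np.float64(0.2079961785924615), np.float64(0.20486132098848517)]
xaxis yaw -8.247650362136937
-8.333203299715274
in 2.1 [ 0.5179 -0.2433  0.2003] dist 0.17816525057215257 exp 0.15348461045998574
in 2.2 [ 0.5188 -0.2446  0.1948] dist 0.17934954798849603 exp 0.1618501117255346
in 2.3 [ 0.5199 -0.2461  0.1886] dist 0.18070870388476526 exp 0.16962760212798245
in 2.4 [ 0.5212 -0.2478  0.1815] dist 0.1822291380245219 exp 0.17673937155412456
in 2.5 [ 0.5225 -0.2496  0.1738] dist 0.18389565873243024 exp 0.1831143615546934
in 2.6 [ 0.524  -0.2516  0.1656] dist 0.1856916146844553 exp 0.18868887533689477
in 2.7 [ 0.5256 -0.2537  0.1567] dist 0.18759906128238857 exp 0.19340721420170615
out 2.1 [0.5792 0.1231 0.2398] dist 0.19290889192284807 exp 0.17367845464398007
out 2.2 [0.5811 0.1241 0.2322] dist 0.1941719366993963 exp 0.1853901564157484
out 2.3 [0.5833 0.1253 0.2234] dist 0.19562146680189188 exp 0.1962786429791754
out 2.4 [0.5857 0.1266 0.2136] dist 0.19724299900470163 exp 0.20623512017577442
out 2.5 [0.5884 0.1281 0.2028] dist 0.1990203314940622 exp 0.21516010617657078
out 2.6 [0.5913 0.1297 0.1912] dist 0.20093570575124808 exp 0.22296442547165266
out 2.7 [0.5944 0.1314 0.1788] dist 0.20296998398982 exp 0.22957009988238863
(np.float64(229.21921666399643), np.float64(191.55953231299338))
(np.float64(233.4172776515298), np.float64(178.6755270555555))
```

Request:
play_rows([
  [1,-2,4,0,0,0,3],
  [2,-4,2,0,0,0,3],
  [2,-4,2,0,0,0,3],
  [2,-4,1,0,0,0,3],
  [2,-4,1,0,0,0,3],
  [2,-4,0,0,0,0,3],
  [2,-4,0,0,0,0,3],
  [2,-4,0,0,0,0,3],
  [2,-4,0,0,0,0,3],
  [2,-4,0,0,0,-0.07,3],
])

```text
time: 2.6
position: [0.3601, 0.2459, 0.3317]
eef_rot: [[-0.944, 0.329, 0.001], [0.329, 0.944, 0.001], [-0.0, 0.001, -1.0]]
force: [0.6, 0.1, 0.3]
grip_width: 0.0301
finger_force: 0.0
```

Request:
play_rows([
  [2,-4,0,0,0,0,3],
  [2,-4,0,0,0,0,3],
  [2,-4,0,0,0,0,3],
  [2,-4,0,0,0,0,3],
  [2,-4,0,0,0,0,3],
  [2,-4,0,0,0,0,3],
  [2,-4,0,0,0,-0.07,3],
  [1,-2.6,0,0,0,-0.07,3],
  [0,0,0,0,0,0,3],
  [0,0,0,0,0,0,3],
])

```text
time: 3.6
position: [0.5093, -0.0586, 0.3312]
eef_rot: [[-0.89, 0.457, -0.001], [0.457, 0.89, 0.0], [0.001, 0.0, -1.0]]
force: [-0.3, -0.7, -0.3]
grip_width: 0.0301
finger_force: 0.0
```

```bash
cat > st.py <<'E'
from h import *
np.set_printoptions(precision=4,suppress=True)
s=bot.read_state(); R=s['eef_rot']
print(s['time'],s['position'],'yyaw',np.degrees(np.arctan2(R[1,1],R[0,1])),R[:,2],'J',s['joint_pos'],'F',s['force'],s['ft_torque'],s['grip_width'])
E
python3 st.py
```

```text
3.6 [ 0.5093 -0.0586  0.3312] yyaw 62.81534821375447 [-0.0005  0.0004 -1.    ] J [-0.2232  0.3413  0.3916  1.7607 -0.1467  1.0688  1.3153] F [-0.3216 -0.6954 -0.3449] [ 0.0354  0.0498 -0.025 ] 0.03014773853616343
```

Request:
play_rows([
  [0,0,0,0,0,-0.143,3],
  [0,0,0,0,0,-0.143,3],
  [0,0,0,0,0,-0.143,3],
  [0,0,0,0,0,-0.143,3],
  [0,0,0,0,0,-0.143,3],
  [0,0,0,0,0,-0.143,3],
  [0,0,0,0,0,-0.143,3],
  [0,0,0,0,0,-0.143,3],
  [0,0,0,0,0,-0.143,3],
  [0,0,0,0,0,-0.143,3],
])

```text
time: 4.6
position: [0.5091, -0.0562, 0.3313]
eef_rot: [[0.329, 0.944, -0.0], [0.944, -0.329, 0.002], [0.002, -0.001, -1.0]]
force: [0.2, -0.5, -0.9]
grip_width: 0.0303
finger_force: 0.0
```

Request:
play_rows([
  [0,0,0,0,0,-0.143,3],
  [0,0,0,0,0,-0.143,3],
  [0,0,0,0,0,-0.143,3],
  [0,0,0,0,0,-0.143,3],
  [0,0,0,0,0,-0.143,3],
  [0,0,0,0,0,-0.143,3],
  [0,0,0,0,0,-0.143,3],
  [0,0,0,0,0,-0.143,3],
  [0,0,0,0,0,-0.143,3],
  [0,0,0,0,0,-0.143,3],
])

```text
time: 5.6
position: [0.5092, -0.0561, 0.3311]
eef_rot: [[0.981, -0.193, -0.0], [-0.193, -0.981, 0.002], [-0.001, -0.002, -1.0]]
force: [-0.6, -0.7, -0.5]
grip_width: 0.0298
finger_force: 0.0
```

Request:
play_rows([
  [0,0,-3,0,0,-0.143,3],
  [0,0,-4,0,0,-0.14,3],
  [0,0,-3,0,0,0,3],
  [0,0,0,0,0,0,3],
  [0,0,0,0,0,0,3],
])

```text
time: 6.1
position: [0.5095, -0.0575, 0.2318]
eef_rot: [[0.89, -0.456, -0.0], [-0.456, -0.89, 0.001], [-0.001, -0.0, -1.0]]
force: [-0.1, 0.2, 0.1]
grip_width: 0.0299
finger_force: 0.0
```

```bash
python3 st.py; python3 - <<'E'
from h import *
p=bot.grab_frame('wrist'); save(p,'w1')
for t in ['peg','selector_axis']: print(t,[(np.round(x['at'],3),round(x['conf'],2)) for x in bot.look_for(t,p)[:2]])
print(proj(p,[.5407,-.0739,.083]),proj(p,[.5087,-.0576,.097]))
E
```

```text
6.1 [ 0.5095 -0.0575  0.2318] yyaw -117.11222770134138 [-0.0003  0.0007 -1.    ] J [-0.6196  0.6817  1.1216  1.9123 -0.7258  1.0271 -1.2177] F [-0.1073  0.2257  0.089 ] [-0.0072  0.0261 -0.0183] 0.02989298829669496
peg [(array([ 0.546, -0.076,  0.076]), 0.68)]
selector_axis [(array([ 0.55 , -0.072,  0.075]), 0.8)]
(np.float64(252.3376556678419), np.float64(144.2993571098354)) (np.float64(252.41747132208494), np.float64(185.07424091847855))
```

View pics/w1.png

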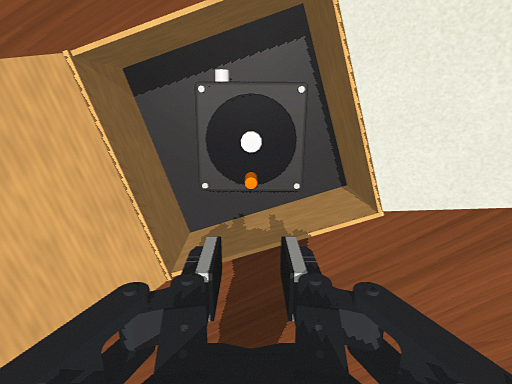

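The wrist view shows the hub at (251,142) and the peg top at (251,183), each within 2 px of the prediction. Descending to cage the peg.

Request:
play_rows([
  [0,0,-4,0,0,0,3],
  [0,0,-4,0,0,0,3],
  [0,0,-4,0,0,0,3],
  [0,0,-1.5,0,0,0,3],
  [0,0,-1.3,0,0,0,3],
  [0,0,0,0,0,0,3],
  [0,0,0,0,0,0,1.8],
  [0,0,0,0,0,0,1.8],
  [0,0,0,0,0,0,1.8],
])

```text
time: 7.15
position: [0.5102, -0.0585, 0.0843]
eef_rot: [[0.889, -0.457, 0.002], [-0.457, -0.889, -0.0], [0.002, -0.001, -1.0]]
force: [0.4, 0.3, -0.6]
grip_width: 0.0181
finger_force: 0.0
```

```bash
python3 st.py; python3 - <<'E'
from h import *
p=bot.grab_frame('wrist'); save(p,'w2')
# arc increments in tool frame order: 6 deg per row ccw
c=np.array([.5405,-.0737]); r=.0357
a0=152.9
for k in range(0,165,10):
    a=np.radians(a0+k);b=np.radians(a0+k+10)
    print(k+10,np.round(100*r*np.array([np.cos(b)-np.cos(a),np.sin(b)-np.sin(a)]),2), np.round(c+r*np.array([np.cos(b),np.sin(b)]),4))
E
```

```text
7.15 [ 0.5102 -0.0585  0.0843] yyaw -117.21202445276445 [ 0.002  -0.0001 -1.    ] J [-0.4709  0.8546  0.8724  2.0377 -1.0061  0.7535 -0.9987] F [ 0.3564  0.2934 -0.5597] [ 0.0259 -0.078   0.0232] 0.018105441114085314
10 [-0.23 -0.58] [ 0.5064 -0.0632]
20 [-0.13 -0.61] [ 0.5051 -0.0693]
30 [-0.02 -0.62] [ 0.5048 -0.0755]
40 [ 0.09 -0.62] [ 0.5057 -0.0817]
50 [ 0.19 -0.59] [ 0.5076 -0.0876]
60 [ 0.29 -0.55] [ 0.5105 -0.0931]
70 [ 0.38 -0.49] [ 0.5143 -0.098 ]
80 [ 0.46 -0.42] [ 0.519  -0.1022]
90 [ 0.53 -0.33] [ 0.5242 -0.1055]
100 [ 0.58 -0.23] [ 0.53   -0.1078]
110 [ 0.61 -0.13] [ 0.5361 -0.1091]
120 [ 0.62 -0.02] [ 0.5423 -0.1094]
130 [0.62 0.09] [ 0.5485 -0.1085]
140 [0.59 0.19] [ 0.5544 -0.1066]
150 [0.55 0.29] [ 0.5599 -0.1037]
160 [0.49 0.38] [ 0.5648 -0.0999]
170 [0.42 0.46] [ 0.569  -0.0952]
```

View pics/w2.png

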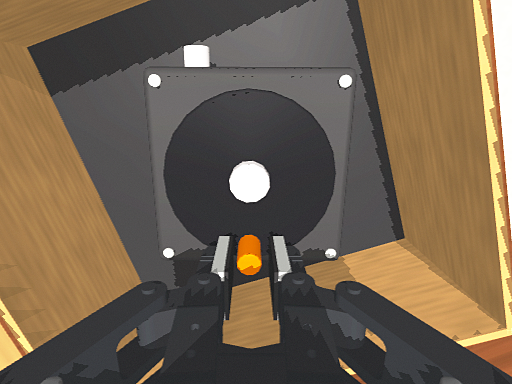

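The peg at (249,255) stands centred between the pads. Driving the arc anticlockwise.

Request:
play_rows([
  [-0.15,-0.28,0,0,0,0.087,1.8],
  [-0.15,-0.28,0,0,0,0.087,1.8],
  [-0.07,-0.3,0,0,0,0.087,1.8],
  [-0.07,-0.3,0,0,0,0.087,1.8],
  [-0.01,-0.31,0,0,0,0.087,1.8],
  [-0.01,-0.31,0,0,0,0.087,1.8],
  [0.04,-0.31,0,0,0,0.087,1.8],
  [0.05,-0.31,0,0,0,0.087,1.8],
  [0.09,-0.3,0,0,0,0.088,1.8],
  [0.1,-0.29,0,0,0,0.088,1.8],
])

```text
time: 8.2
position: [0.508, -0.0884, 0.0838]
eef_rot: [[0.921, 0.39, 0.001], [0.39, -0.921, 0.0], [0.001, 0.0, -1.0]]
force: [-0.3, -0.9, -0.3]
grip_width: 0.0178
finger_force: 0.0
```

```bash
python3 st.py
```

```text
8.2 [ 0.508  -0.0884  0.0838] yyaw -67.0465466959328 [ 0.0008  0.     -1.    ] J [-0.2927  0.7679  0.6466  2.0284 -0.8086  0.6173 -0.2588] F [-0.2802 -0.9304 -0.3433] [-0.0094 -0.0178 -0.0287] 0.017806709182756487
```

Request:
play_rows([
  [0.14,-0.28,0,0,0,0.087,1.8],
  [0.15,-0.27,0,0,0,0.087,1.8],
  [0.18,-0.25,0,0,0,0.087,1.8],
  [0.2,-0.24,0,0,0,0.087,1.8],
  [0.22,-0.22,0,0,0,0.087,1.8],
  [0.24,-0.2,0,0,0,0.087,1.8],
  [0.26,-0.17,0,0,0,0.087,1.8],
  [0.27,-0.16,0,0,0,0.087,1.8],
  [0.29,-0.12,0,0,0,0.088,1.8],
  [0.29,-0.11,0,0,0,0.088,1.8],
])

```text
time: 9.2
position: [0.5297, -0.1088, 0.0837]
eef_rot: [[0.294, 0.956, -0.0], [0.956, -0.294, -0.0], [-0.0, -0.0, -1.0]]
force: [0.0, -0.6, -1.3]
grip_width: 0.018
finger_force: 0.0
```

Request:
play_rows([
  [0.3,-0.07,0,0,0,0.087,1.8],
  [0.3,-0.06,0,0,0,0.087,1.8],
])

```text
time: 9.4
position: [0.535, -0.1096, 0.0836]
eef_rot: [[0.124, 0.992, -0.002], [0.992, -0.124, 0.001], [0.001, -0.002, -1.0]]
force: [-5.3, 2.5, 3.5]
grip_width: 0.0181
finger_force: 2.6
```

```bash
python3 st.py; python3 - <<'E'
from h import *
p=bot.grab_frame('wrist'); save(p,'w3')
E
```

```text
9.4 [ 0.535  -0.1096  0.0836] yyaw -7.137127289251704 [-0.0021  0.0009 -1.    ] J [-0.0921  0.7301  0.3789  1.9386 -0.4803  0.5644  0.487 ] F [-5.2599  2.5234  3.5139] [0.3861 1.137  0.0016] 0.018104677737525235
```

View pics/w3.png

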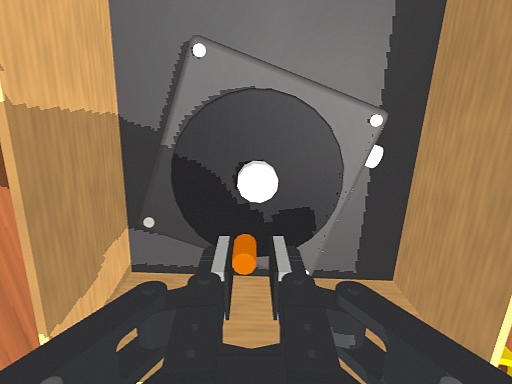

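The peg (245,253) now leans on the trailing pad with about 5 N: detent or stop. Pushing a little further to tell.

Request:
play_rows([
  [0.15,-0.02,0,0,0,0.044,1.8],
  [0.15,-0.01,0,0,0,0.044,1.8],
])

```text
time: 9.65
position: [0.5353, -0.1091, 0.083]
eef_rot: [[0.039, 0.999, -0.007], [0.999, -0.039, 0.003], [0.002, -0.007, -1.0]]
force: [-9.5, 2.0, 6.2]
grip_width: 0.0179
finger_force: 4.6
```

```bash
python3 st.py
```

```text
9.65 [ 0.5353 -0.1091  0.083 ] yyaw -2.248736161630182 [-0.0072  0.0027 -1.    ] J [-0.0783  0.729   0.3569  1.933  -0.4514  0.5662  0.5438] F [-9.531   2.0456  6.2493] [0.4985 2.1122 0.0766] 0.01792970118216673
```

Nearly 10 N and no motion, so that's the end stop, 100° from the start: it began at the fourth click. Going back clockwise 75° to the third click (tool angle 178°).

Request:
play_rows([
  [-0.15,0.01,0,0,0,-0.044,1.8],
  [-0.15,0.02,0,0,0,-0.044,1.8],
  [-0.3,0.06,0,0,0,-0.087,1.8],
  [-0.3,0.07,0,0,0,-0.087,1.8],
  [-0.29,0.11,0,0,0,-0.088,1.8],
  [-0.29,0.12,0,0,0,-0.088,1.8],
  [-0.27,0.16,0,0,0,-0.087,1.8],
  [-0.26,0.17,0,0,0,-0.087,1.8],
  [-0.24,0.2,0,0,0,-0.087,1.8],
  [-0.22,0.22,0,0,0,-0.087,1.8],
])

```text
time: 10.65
position: [0.5157, -0.0993, 0.0838]
eef_rot: [[0.739, 0.674, 0.003], [0.674, -0.739, -0.002], [0.001, 0.003, -1.0]]
force: [-0.3, -0.2, -0.7]
grip_width: 0.0179
finger_force: 0.0
```

Request:
play_rows([
  [-0.2,0.24,0,0,0,-0.087,1.8],
  [-0.18,0.25,0,0,0,-0.087,1.8],
  [-0.15,0.27,0,0,0,-0.087,1.8],
  [-0.14,0.28,0,0,0,-0.087,1.8],
  [-0.1,0.29,0,0,0,-0.088,1.8],
  [-0.09,0.3,0,0,0,-0.088,1.8],
  [-0.05,0.31,0,0,0,-0.087,1.8],
  [-0.04,0.31,0,0,0,-0.087,1.8],
])

```text
time: 11.45
position: [0.5066, -0.0777, 0.0839]
eef_rot: [[0.999, 0.042, 0.004], [0.042, -0.999, -0.004], [0.003, 0.004, -1.0]]
force: [-0.8, -1.0, 0.1]
grip_width: 0.018
finger_force: 0.5
```

```bash
python3 st.py
```

```text
11.45 [ 0.5066 -0.0777  0.0839] yyaw -87.61036894986302 [ 0.0036 -0.0035 -1.    ] J [-0.3704  0.7986  0.7439  2.0411 -0.9042  0.6614 -0.544 ] F [-0.7597 -1.0059  0.1347] [-0.2192 -0.0028 -0.019 ] 0.017981611462560255
```

Request:
play_rows([
  [0,0.3,0,0,0,-0.087,1.8],
  [0,0,0,0,0,0,1.8],
  [0,0,0,0,0,0,1.8],
  [0,0,0,0,0,0,1.8],
])

```text
time: 11.85
position: [0.5053, -0.0735, 0.0835]
eef_rot: [[0.999, -0.039, 0.001], [-0.039, -0.999, -0.001], [0.001, 0.001, -1.0]]
force: [0.1, 0.7, 0.0]
grip_width: 0.0179
finger_force: 0.0
```

```bash
python3 st.py; python3 - <<'E'
from h import *
p=bot.grab_frame('wrist'); save(p,'w4')
E
```

```text
11.85 [ 0.5053 -0.0735  0.0835] yyaw -92.24360168862935 [ 0.001  -0.0005 -1.    ] J [-0.3873  0.8067  0.7641  2.0436 -0.9232  0.6764 -0.6118] F [0.0973 0.6834 0.0139] [-0.0188 -0.0335  0.0058] 0.01786275965327026
```

View pics/w4.png

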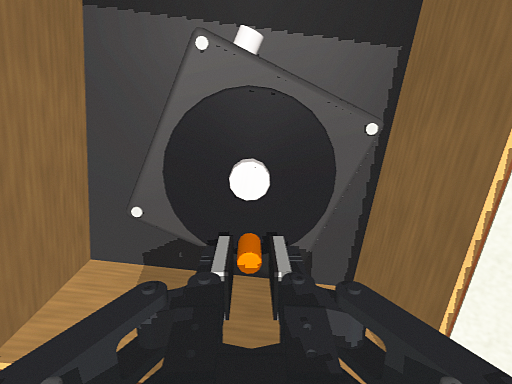

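The peg (249,253) is centred between the pads with no load, resting at the third click. Releasing, lifting out and moving outside the white flap.

Request:
play_rows([
  [0,0,0,0,0,0,3],
  [0,0,0,0,0,0,3],
  [0,0,0,0,0,0,3],
  [0,0,2,0,0,0,3],
  [0,0,4,0,0,0,3],
  [0,0,4,0,0,0,0],
  [0,0,4,0,0,0,0],
  [0,0,4,0,0,0,0],
  [0,0,4,0,0,0,0],
  [0,0,0,0,0,0,0],
])

```text
time: 12.9
position: [0.5073, -0.075, 0.3081]
eef_rot: [[0.999, -0.04, 0.009], [-0.04, -0.999, -0.001], [0.009, 0.001, -1.0]]
force: [0.1, 0.8, -0.0]
grip_width: -0.0
finger_force: 0.0
```

Request:
play_rows([
  [0.2,-4,0,0,0,0,0],
  [0.2,-4,0,0,0,-0.05,0],
  [0.2,-4,0,0,0,-0.05,0],
  [0.2,-4,0,0,0,0,0],
  [0.2,-4,0,0,0,0,0],
  [0.2,-4,0,0,0,0,0],
  [0,0,0,0,0,0,0],
  [0,0,0,0,0,0,0],
])

```text
time: 13.7
position: [0.5159, -0.3141, 0.3024]
eef_rot: [[0.99, -0.142, -0.001], [-0.142, -0.99, 0.001], [-0.001, -0.001, -1.0]]
force: [-0.3, 1.5, -0.0]
grip_width: -0.0001
finger_force: 0.0
```

```bash
python3 st.py; python3 - <<'E'
from h import *
p=bot.grab_frame('top'); save(p,'top2')
cv2.imwrite('pics/top2c.png',cv2.resize(p['frame'][80:260,160:400,::-1],None,fx=3.3,fy=3.3,interpolation=cv2.INTER_CUBIC))
f=p['frame'].astype(int); m=(f[:,:,0]>180)&(f[:,:,1]>80)&(f[:,:,1]<170)&(f[:,:,2]<60)
ys,xs=np.nonzero(m[160:230,230:310]); u,v=xs.mean()+230,ys.mean()+160
g=ray(p,u,v,.093); d=g[:2]-[.5407,-.0739]; print(len(xs),u,v,g,np.hypot(*d),np.degrees(np.arctan2(d[1],d[0])))
E
```

```text
13.7 [ 0.5159 -0.3141  0.3024] yyaw -98.19097147036541 [-0.0011  0.0009 -1.    ] J [-0.0557  0.6748  1.0037  1.5733 -0.5935  1.2279 -0.6589] F [-0.3272  1.507  -0.0433] [-0.0056 -0.008  -0.0465] -0.00014624808654836496
0 nan nan [nan nan nan] nan nan<stdin>:5: RuntimeWarning: Mean of empty slice.
  ret = ret.dtype.type(ret / rcount)
```

View pics/top2c.png

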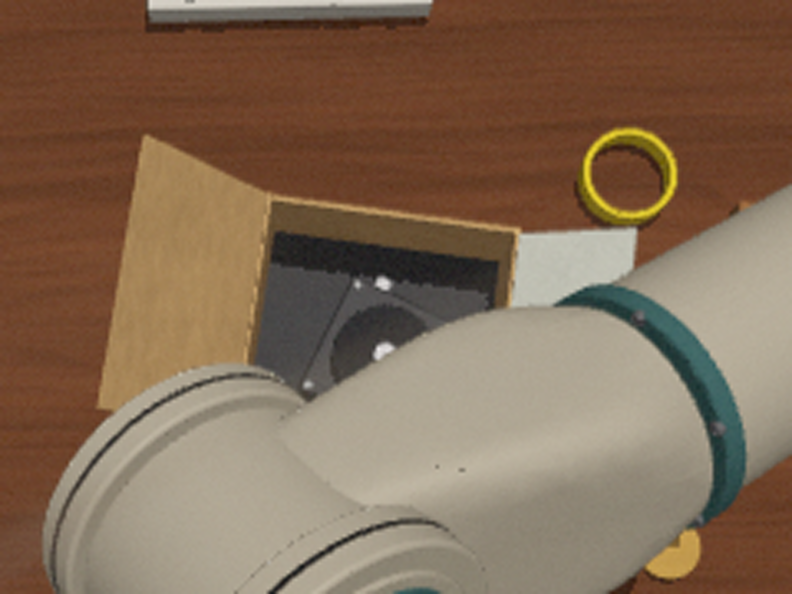

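The arm hides the peg from above (elbow out to the left); only the hub shows at (385,352). I'll use the scene camera.

```bash
python3 - <<'E'
from h import *
p=bot.grab_frame('scene'); save(p,'s2')
f=p['frame']; cv2.imwrite('pics/s2c.png',cv2.resize(f[110:260,130:340,::-1],None,fx=3.8,fy=3.8,interpolation=cv2.INTER_CUBIC))
for a in [202.9,177.9,152.9]:
    r=np.radians(a); q=np.array([.5407+.036*np.cos(r),-.0739+.036*np.sin(r),.096]); u,v=proj(p,q); print(a,(u-130)*3.8,(v-110)*3.8)
E
```

```text
202.9 350.0490240673132 266.2012908233697
177.9 371.1378868266899 260.7309694559318
152.9 393.1105821454775 261.88854837234464
```

View pics/s2c.png

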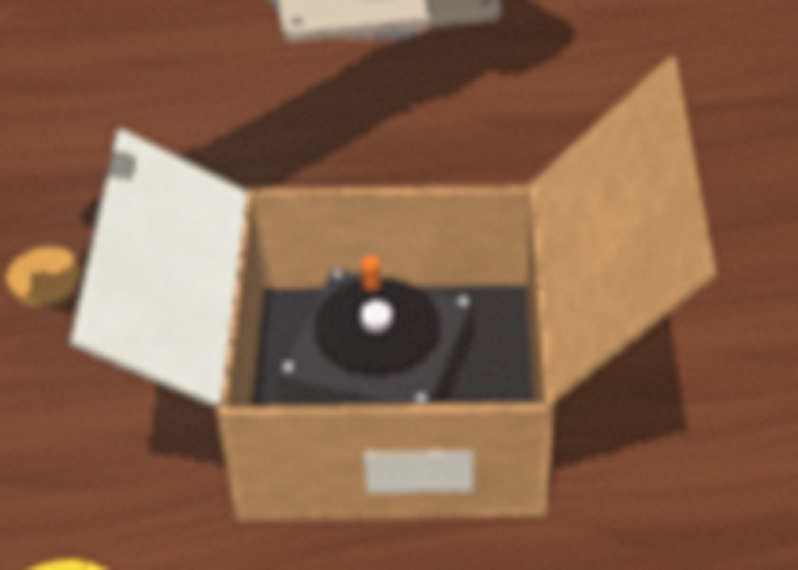

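The peg sits at (371,262), exactly the 177.9° prediction, i.e. the third click. Both flaps are as they were. Now fold the white flap.

Request:
play_rows([
  [0,0,-4,0,0,0,0],
  [0,0,-4,0,0,0,0],
  [0,0,-4,0,0,0,0],
  [0,0,-2.7,0,0,0,0],
  [0,0,0,0,0,0,0],
  [0.25,1.75,0,0,0,0,0],
  [0.25,1.75,0,0,0,0,0],
  [0.15,1,0,0,0,0,0],
  [0.15,1,0.2,0,0,0,0],
  [0.15,1,0.3,0,0,0,0],
])

```text
time: 14.8
position: [0.5267, -0.2553, 0.1652]
eef_rot: [[0.99, -0.143, 0.005], [-0.143, -0.99, -0.014], [0.006, 0.013, -1.0]]
force: [-0.5, -5.7, 3.9]
grip_width: 0.0001
finger_force: 1.9
```

```bash
python3 st.py
```

```text
14.8 [ 0.5267 -0.2553  0.1652] yyaw -98.21258235600831 [ 0.0046 -0.0135 -0.9999] J [-0.1242  0.7887  0.9008  1.7956 -0.7544  0.9299 -0.6069] F [-0.4723 -5.6633  3.9286] [-0.8078  0.0921 -0.0036] 9.800168405178128e-05
```

Force of ~6 N comes from the edge rubbing upward along the finger; I'll follow the edge's arc instead of pushing level.

Request:
play_rows([
  [0,0,0.6,0,0,0,0],
  [0.11,0.77,0.65,0,0,0,0],
  [0.11,0.77,0.6,0,0,0,0],
  [0.12,0.87,0.5,0,0,0,0],
  [0.13,0.87,0.45,0,0,0,0],
  [0.14,0.94,0.3,0,0,0,0],
  [0.14,0.94,0.3,0,0,0,0],
])

```text
time: 15.5
position: [0.5339, -0.1954, 0.1953]
eef_rot: [[0.99, -0.139, -0.0], [-0.139, -0.99, 0.001], [-0.001, -0.0, -1.0]]
force: [-0.5, -0.4, -1.0]
grip_width: -0.0001
finger_force: 0.2
```

```bash
python3 st.py
```

```text
15.5 [ 0.5339 -0.1954  0.1953] yyaw -98.01229472773998 [-0.0004  0.0005 -1.    ] J [-0.2518  0.7415  0.9454  1.8041 -0.7185  0.9829 -0.7146] F [-0.4816 -0.4228 -0.9552] [-0.0871 -0.0072  0.0088] -7.396198221697517e-05
```

Request:
play_rows([
  [0.17,1.14,-0.5,0,0,0,0],
  [0.15,1.04,-0.2,0,0,0,0],
  [0.13,0.9,-0.2,0,0,0,0],
  [0.14,0.94,-0.3,0,0,0,0],
  [0.12,0.84,-0.4,0,0,0,0],
  [0.12,0.8,-0.55,0,0,0,0],
  [0.12,0.8,-0.65,0,0,0,0],
  [0.09,0.6,-0.7,0,0,0,0],
  [0.09,0.6,-0.85,0,0,0,0],
  [0.06,0.4,-0.85,0,0,0,0],
])

```text
time: 16.5
position: [0.5458, -0.1154, 0.1425]
eef_rot: [[0.99, -0.139, -0.0], [-0.139, -0.99, 0.0], [-0.0, -0.0, -1.0]]
force: [-0.5, 0.2, 0.9]
grip_width: 0.0002
finger_force: 0.3
```

Request:
play_rows([
  [0.05,0.3,-0.95,0,0,0,0],
  [0.03,0.2,-0.85,0,0,0,0],
  [0,0,-0.7,0,0,0,0],
  [0,0,-0.2,0,0,0,0],
  [0,0,0,0,0,0,0],
])

```text
time: 17.0
position: [0.5464, -0.1113, 0.1163]
eef_rot: [[0.99, -0.14, -0.0], [-0.14, -0.99, 0.0], [-0.0, -0.0, -1.0]]
force: [1.1, 0.3, -0.1]
grip_width: 0.0004
finger_force: 0.0
```

```bash
python3 st.py
```

```text
17.0 [ 0.5464 -0.1113  0.1163] yyaw -98.06682719304025 [-0.0002  0.0002 -1.    ] J [-0.3584  0.8277  0.8582  1.8981 -0.8537  0.8323 -0.748 ] F [ 1.1409  0.2841 -0.1296] [ 0.0482 -0.0236  0.0129] 0.00041324108674058776
```

Request:
play_rows([
  [0,0,-0.2,0,0,0,0],
  [0,0,-0.2,0,0,0,0],
  [0,0,0,0,0,0,0],
  [0,0,0,0,0,0,0],
])

```text
time: 17.4
position: [0.5467, -0.1115, 0.1156]
eef_rot: [[0.99, -0.141, 0.002], [-0.141, -0.99, 0.002], [0.002, -0.002, -1.0]]
force: [-6.9, 4.2, 28.9]
grip_width: -0.0001
finger_force: 14.2
```

```bash
python3 st.py
```

```text
17.4 [ 0.5467 -0.1115  0.1156] yyaw -98.08713415082383 [ 0.0024  0.0022 -1.    ] J [-0.3558  0.8277  0.8563  1.8997 -0.8586  0.83   -0.7429] F [-6.8648  4.2231 28.9359] [0.9853 1.5459 0.0164] -0.00012689457676337944
```

Hard contact at z = 0.1156: the inner flap is flat. Lifting and going over to the outside of the brown flap.

Request:
play_rows([
  [0,0,2,0,0,0,0],
  [0,0,4,0,0,0,0],
  [0,0,4.5,0,0,0,0],
  [0,0,4.5,0,0,0,0],
  [0.4,2,4.5,0,0,0,0],
  [0.5,3.5,2,0,0,0,0],
  [0.5,4,0,0,0,0,0],
  [0.5,4,0,0,0,0,0],
  [0.5,4,0,0,0,0,0],
  [0.5,4,0,0,0,0,0],
])

```text
time: 18.4
position: [0.5756, 0.1053, 0.3273]
eef_rot: [[0.99, -0.14, 0.001], [-0.14, -0.99, 0.0], [0.0, -0.0, -1.0]]
force: [-0.3, -0.5, 0.1]
grip_width: 0.0002
finger_force: 0.0
```

Request:
play_rows([
  [0.5,4,0,0,0,0,0],
  [0.5,4,0,0,0,0,0],
  [0,1,0,0,0,0,0],
  [0,0,0,0,0,0,0],
  [0,0,0,0,0,0,0],
])

```text
time: 18.9
position: [0.5855, 0.1919, 0.3274]
eef_rot: [[0.99, -0.142, 0.0], [-0.142, -0.99, -0.001], [0.0, 0.001, -1.0]]
force: [-0.4, 0.2, -0.1]
grip_width: 0.0003
finger_force: 0.0
```

```bash
python3 st.py; python3 - <<'E'
from h import *
p=bot.grab_frame('scene')
f=p['frame']; cv2.imwrite('pics/s3c.png',cv2.resize(f[60:260,130:340,::-1],None,fx=3,fy=3,interpolation=cv2.INTER_CUBIC))
E
```

```text
18.9 [0.5855 0.1919 0.3274] yyaw -98.159357631174 [ 0.0002 -0.0014 -1.    ] J [-0.9452  0.7181  1.1203  1.5023 -0.6538  1.3338 -1.4808] F [-0.4179  0.243  -0.0919] [-0.0353 -0.041  -0.0253] 0.0003242292547887169
```

View pics/s3c.png

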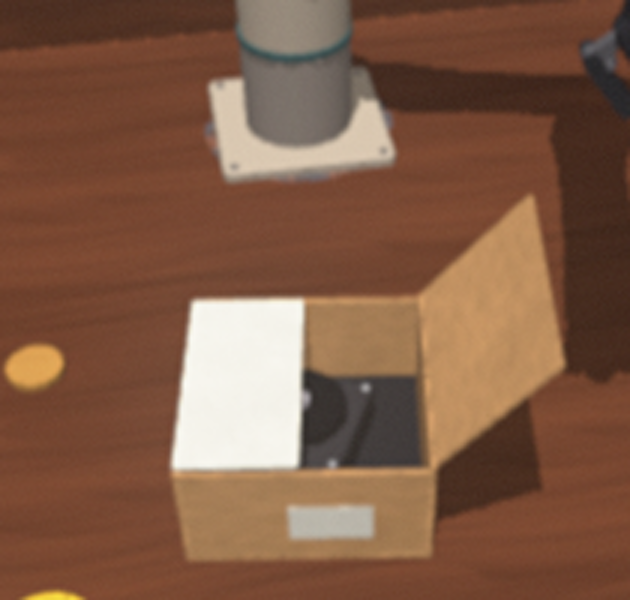

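The white flap lies flat and the brown one is untouched; the gripper is clear at upper right. Now the brown flap, along its arc.

Request:
play_rows([
  [0,0,-4,0,0,0,0],
  [0,0,-4,0,0,0,0],
  [0,0,-4.2,0,0,0,0],
  [0,0,0,0,0,0,0],
  [-0.3,-1.8,0,0,0,0,0],
  [-0.2,-1.5,0,0,0,0,0],
  [-0.2,-1.4,0,0,0,0,0],
])

```text
time: 19.65
position: [0.5794, 0.1445, 0.2074]
eef_rot: [[0.99, -0.142, 0.003], [-0.142, -0.99, 0.0], [0.003, -0.0, -1.0]]
force: [0.1, 1.0, -0.3]
grip_width: -0.0
finger_force: 0.0
```

Request:
play_rows([
  [-0.16,-1.11,0.85,0,0,0,0],
  [-0.16,-1.11,0.85,0,0,0,0],
  [-0.18,-1.26,0.6,0,0,0,0],
  [-0.18,-1.26,0.55,0,0,0,0],
])

```text
time: 20.05
position: [0.572, 0.0988, 0.235]
eef_rot: [[0.99, -0.139, 0.001], [-0.139, -0.99, 0.0], [0.001, -0.001, -1.0]]
force: [0.1, 0.2, 0.3]
grip_width: -0.0003
finger_force: 0.2
```

```bash
python3 st.py
```

```text
20.05 [0.572  0.0988 0.235 ] yyaw -98.00799043546536 [ 0.0013  0.0005 -1.    ] J [-0.8129  0.7457  1.0526  1.7312 -0.7215  1.1042 -1.2367] F [0.0706 0.2042 0.255 ] [ 0.0851 -0.0371  0.0046] -0.0002836792787563647
```

Request:
play_rows([
  [-0.14,-1,0,0,0,0,0],
  [-0.14,-1,0,0,0,0,0],
  [-0.15,-1,0,0,0,0,0],
  [-0.14,-1,0,0,0,0,0],
  [-0.15,-1,0,0,0,0,0],
  [-0.14,-1,-0.05,0,0,0,0],
  [-0.14,-1,-0.1,0,0,0,0],
  [-0.14,-0.95,-0.2,0,0,0,0],
  [-0.14,-0.95,-0.3,0,0,0,0],
  [-0.13,-0.9,-0.4,0,0,0,0],
])

```text
time: 21.05
position: [0.5576, 0.0006, 0.2231]
eef_rot: [[0.99, -0.14, 0.0], [-0.14, -0.99, -0.0], [0.0, 0.0, -1.0]]
force: [0.2, 1.1, 1.0]
grip_width: 0.0001
finger_force: 0.1
```

Request:
play_rows([
  [-0.13,-0.9,-0.45,0,0,0,0],
  [-0.12,-0.8,-0.55,0,0,0,0],
  [-0.12,-0.8,-0.6,0,0,0,0],
  [-0.1,-0.7,-0.7,0,0,0,0],
  [-0.1,-0.7,-0.7,0,0,0,0],
  [-0.08,-0.55,-0.8,0,0,0,0],
  [-0.08,-0.55,-0.85,0,0,0,0],
  [-0.06,-0.4,-0.9,0,0,0,0],
  [-0.06,-0.4,-0.9,0,0,0,0],
  [-0.04,-0.25,-0.95,0,0,0,0],
])

```text
time: 22.05
position: [0.5487, -0.0593, 0.1485]
eef_rot: [[0.99, -0.14, -0.0], [-0.14, -0.99, -0.0], [0.0, 0.0, -1.0]]
force: [0.3, 0.2, 0.8]
grip_width: 0.0003
finger_force: 0.1
```

```bash
python3 st.py
```

```text
22.05 [ 0.5487 -0.0593  0.1485] yyaw -98.04255451761317 [-0.     -0.0001 -1.    ] J [-0.4903  0.7909  0.9238  1.8916 -0.8172  0.8911 -0.8618] F [0.3025 0.2225 0.7824] [-0.0649 -0.0066 -0.0673] 0.0003346470478669519
```

Request:
play_rows([
  [-0.03,-0.2,-0.95,0,0,0,0],
  [0,0,-0.9,0,0,0,0],
  [0,0,-0.7,0,0,0,0],
  [0,0,-0.3,0,0,0,0],
  [0,0,-0.2,0,0,0,0],
  [0,0,0,0,0,0,0],
])

```text
time: 22.65
position: [0.5483, -0.0606, 0.1207]
eef_rot: [[0.99, -0.14, 0.0], [-0.14, -0.99, 0.002], [0.0, -0.002, -1.0]]
force: [-4.4, 2.3, 17.2]
grip_width: 0.0001
finger_force: 8.8
```

```bash
python3 st.py
```

```text
22.65 [ 0.5483 -0.0606  0.1207] yyaw -98.02988709075727 [ 0.0005  0.0024 -1.    ] J [-0.4631  0.8233  0.8821  1.9124 -0.8657  0.8423 -0.8199] F [-4.4227  2.3057 17.1907] [0.537  1.206  0.0129] 0.0001226572906585443
```

Flat at z = 0.1207, with firm contact. Lifting off and checking.

Request:
play_rows([
  [0,0,2,0,0,0,0],
  [0,0,4,0,0,0,0],
  [0,0,4.5,0,0,0,0],
  [0,0,4.5,0,0,0,0],
  [0,0,4,0,0,0,0],
  [0,0,0,0,0,0,0],
  [0,0,0,0,0,0,0],
])

```text
time: 23.35
position: [0.5487, -0.0606, 0.3093]
eef_rot: [[0.99, -0.139, 0.002], [-0.139, -0.99, 0.001], [0.002, -0.001, -1.0]]
force: [0.1, -0.3, -0.6]
grip_width: -0.0004
finger_force: 0.0
```

```bash
python3 st.py; python3 - <<'E'
from h import *
p=bot.grab_frame('scene'); save(p,'s4')
E
```

```text
23.35 [ 0.5487 -0.0606  0.3093] yyaw -97.991526452806 [ 0.0017  0.0008 -1.    ] J [-0.5948  0.6197  1.1079  1.7076 -0.5948  1.1932 -1.0405] F [ 0.1045 -0.2959 -0.5713] [ 0.0183 -0.0294 -0.0311] -0.000409563779042426
```

View pics/s4.png

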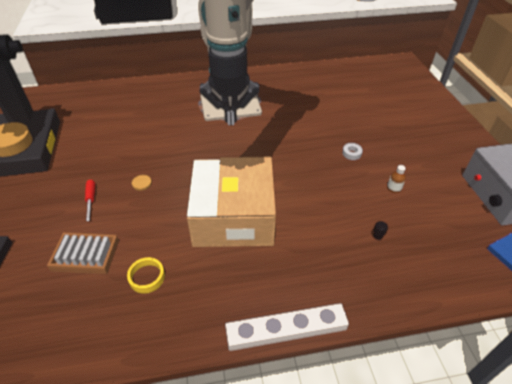

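The carton (190-275, 158-248) is closed flat, with brown over white, and all the bystanders are where they started.

```bash
python3 -c "
from rig import bot
print(bot.sign_off())"
```

```text
the job is handed in; nothing more can be done
None
```

The job is handed in: the selector was turned to its end stop, then back clockwise to rest at the third click; the white flap is folded flat with the brown flap flat over it, and nothing else on the table was moved.

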